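# Set the nip of a desktop film laminator

### The job

Set the nip at the crank end of the blue film laminator: turn the black thumbscrew on top of that end clockwise until it seats, then back it off a quarter turn. Finish while still gripping the thumbscrew at that setting, so that it cannot creep while I run a test strip through. Leave the thumbscrew at the other end as it is, and leave the squeegee, the spray bottle and the roll of tape where they are.

Things in the scene. Friction and masses are not known exactly. Their poses are not given: they have to be found in the camera images.
- laminator: Desktop film laminator, fixed: blue open end frames (36 mm thick, 130 deep, 190 high) 200 mm either side of its middle, rubber rollers between, white feed board on its -x side, a thumbscrew on top of each frame. Origin: centre of its underside, on the table; y to the end with the crank (robot's left), z up. The crank reaches 311 mm from the middle, below 110 mm height.
- pressure_screw: Crank-end thumbscrew, the one to set: black round knurled head, 40 mm across, 22 high. Origin: on its upright axis under the head (head's middle 11 mm above). Beneath are 20 mm clear over the frame top, but for a brass bush 30 mm wide, 7 high. Right-hand thread, 2 mm rise a turn, turns at 0.1 N m, stays where left. This frame rises with the screw but does not turn; axes as the laminator.
- knob (a joint): Angle of that thumbscrew, rad: 0 fully seated (hard stop), growing anticlockwise seen from above (backing off, rising), at most 5.5; starts between 1.9 and 3.6. A red index line on the steel disc on its head runs from the centre to the laminator's -x at 0 and turns with it.
- other_screw: The thumbscrew at the end without the crank, of the same make; already set. Origin: on its axis at the underside of the head.
- other_knob (a joint): Angle of the other thumbscrew in rad, measured in the same way; starts near 1.57.
- squeegee: Pink hand squeegee lying flat, 72 x 100 mm, 6 mm thick with a 12 mm grip along one edge. Origin: centre of its underside.
- spray_bottle: White spray bottle with a blue trigger head, 76 mm across, 224 mm high, standing. Origin: centre of its underside, z up.
- tape_roll: Roll of yellow masking tape lying flat, 104 mm across, 24 mm high. Origin: centre of its underside.
Mind the look-alikes: they are no part of the job. What is meant by the spray_bottle is not green, and is the larger of those in its own colour.

How it is judged:
By the outcome, as a careful person would: the job done as asked, in the order asked, and still so for the second after the job is handed in, while the arm keeps its last pose, push and grip.
It also fails if it takes over 56 s, if anything falls off the work surface, if the arm or the gripper's body presses on something with over 40 N, if the wrist force passes 120 N, or if a joint passes its speed limit or range.

### The arm

A 6-joint arm with a two-finger parallel gripper is mounted at the origin on the work surface. World frame = base frame: x ahead of the robot, y to its left, z up, the work surface at z = 0. Lengths are in m, angles in rad, forces in N, time in s.
With the tool pointing down it reaches from about 0.375 to 0.925 m from the base axis. Payload 5.7 kg.
Tool frame: the origin (TCP) lies between the finger pads, 19 mm behind the fingertips; this is the grasp point; z points along the fingers, y is the line along which they close (so a half turn about z gives the same grasp; the last joint's range is limited). The gripper opens to 88 mm and grips with 3 to 60 N. Pads are 20 mm wide; open, the fingers measure 115 mm over their backs; the gripper's body (75 mm by 178 mm) begins 61 mm behind the grasp point.
Start: joints at [1.116, 0.359, 1.51, -0, 1.272, -0.115], TCP at [0.2, 0.566, 0.241] pointing down, gripper open.
Joint ranges: [-2.97, 2.97], [-1.01, 2.36], [0.21, 2.38], [-0.96, 4.11], [0.2, 2.71], [-2.98, 2.98]. Speed limits (rad/s): [2.39, 2.39, 3.14, 3.14, 3.14, 3.14].

### API

Orientations are given as a unit quaternion [x, y, z, w].
In Python, from cell import ctrl gives the robot as it stands.
- The arm moves only by the tool move_arm, never from a script. Its argument "steps" is a list of rows, each a list of 3 entries, a list of its own where there are three numbers: the finger opening in mm, from 0 to 87.8, then the shift along the tool's x, y, z in mm, then the turn, a rotation vector about the tool's x, y, z in rad. In form: [[claw, [dx, dy, dz], [ax, ay, az]], ...]. A call has 1 to 20 rows; each row shifts and turns the commanded pose from where the row before left it, along the tool's axes as they then stand; what a row does not reach is not made up. A row lasts 1/10 s, in which the tool goes at most 50 mm and 8.59 degrees, less where a joint would pass 70% of its speed; a pose out of reach is approached as far as the arm can. A call with a gripper value outside its range is refused whole. The fingers move at their own pace and stop on an object; "grip_force" is the grip in N (left out, the last holds). Time passes only in rows, so rows that do not move let the fingers close. It gives the time, the measured TCP pose, the force, the opening and the grip force at its end, in the units of the state.
- ctrl.get_state(): the state, without advancing time (a new reading comes with each control period).
- ctrl.capture(name): name is "side" or "top"; returns the picture (400x640x3 uint8, red, green, blue); there is no depth.
- ctrl.get_calibration(name): a dict with "K" (3x3 intrinsics, pixels), "T" (4x4, takes a point from camera to world coordinates). Camera axes: x right, y up, looking along -z (the intrinsics and any distortion apply to the point x, -y, -z); pixel columns grow to the right and rows downward; lengths in m; the calibration is good to about 2 mm. A picture is of the moment at which its call begins. get_calibration takes no time and is no camera call.
- ctrl.sign_off(): hands the job in; it is judged then, once.
The state is a dict: "time_s": time; "joint_positions": joint angles; "qvel": joint speeds; "effort": joint torques, N m; "position": TCP position; "tcp_rot": TCP orientation; "wrist_force": force on the tool from outside, world axes, zero at the start; "torque": the same for the moment, N m; "finger_gap": opening from 0.0 (shut) to 1.0 (fully open); "finger_force": force on a finger pad.
Only numpy, scipy, OpenCV 4.12 (cv2) and the standard library are available. Lean on these libraries where they do the work, as an engineer would, in place of code of your own. Each camera call takes 0.05 s, during which the arm holds its last target. There are 200 camera calls.

## Working session

There is one attempt and no reset: what is moved stays moved. The work goes in short steps, Python scripts to look and compute and a tool call to move; the robot and the scene stay as the last step left them, time stands still between calls to the robot, and variables do not carry over. Pictures are saved under pics/ and viewed, at most 10 in all, crops included, and the job is handed in when it is done.

Besides the shell and the picture viewer there is one more tool, called after "Request:" as name(argument=value, ...) on one line, values as JSON. move_arm: Moves the arm, as the interface text tells. Its arguments: {"type":"object","properties":{"steps":{"type":"array","items":{"type":"array"}},"grip_force":{"type":"number"}},"required":["steps"]}

```bash
mkdir -p pics && python3 - <<'E'
from cell import ctrl
import cv2,numpy as np
for n in("top","side"):
    im=ctrl.capture(n);cv2.imwrite(f"pics/{n}0.png",im[:,:,::-1])
    c=ctrl.get_calibration(n);print(n,{k:np.round(v,4).tolist() for k,v in c.items() if k in "KT"},c.keys())
print(ctrl.get_state())
E
```

```text
top {'K': [[407.57, 0.0, 318.4202], [0.0, 407.57, 197.667], [0.0, 0.0, 1.0]], 'T': [[0.035, 0.9756, -0.2168, 0.2283], [-0.9994, 0.0335, -0.0105, 0.0712], [-0.003, 0.217, 0.9762, 1.4068], [0.0, 0.0, 0.0, 1.0]]} dict_keys(['K', 'T'])
side {'K': [[419.1623, 0.0, 314.8818], [0.0, 419.1623, 193.3489], [0.0, 0.0, 1.0]], 'T': [[0.7612, 0.4394, -0.4769, -0.0298], [-0.6485, 0.5172, -0.5585, -0.5247], [0.0012, 0.7344, 0.6787, 0.8597], [0.0, 0.0, 0.0, 1.0]]} dict_keys(['K', 'T'])
{'time_s': 0.1, 'joint_positions': array([ 1.11590446e+00,  3.59435351e-01,  1.51127262e+00, -1.61831441e-05,
        1.27248200e+00, -1.15157832e-01]), 'qvel': array([-0.0008938 , -0.00134699, -0.00411044,  0.00040195, -0.00313528,
        0.00157623]), 'effort': array([ 2.75757875e-04, -5.16342938e+01, -2.71409369e+01,  6.74653728e-02,
        2.74866371e-02,  5.02106047e-06]), 'position': array([0.19974031, 0.56518548, 0.24061183]), 'tcp_rot': array([ 1.69048880e-01,  9.85607345e-01, -7.68609632e-04, -2.17147242e-04]), 'wrist_force': array([-0.1447078 ,  0.2636886 , -0.58659415]), 'torque': array([ 0.00422846, -0.00223271, -0.01456289]), 'finger_force': 0.0, 'finger_gap': 0.9995097333726513}
```

View pics/top0.png

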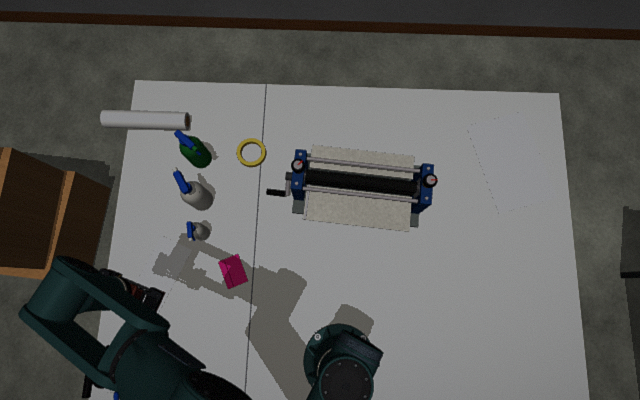

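View pics/side0.png

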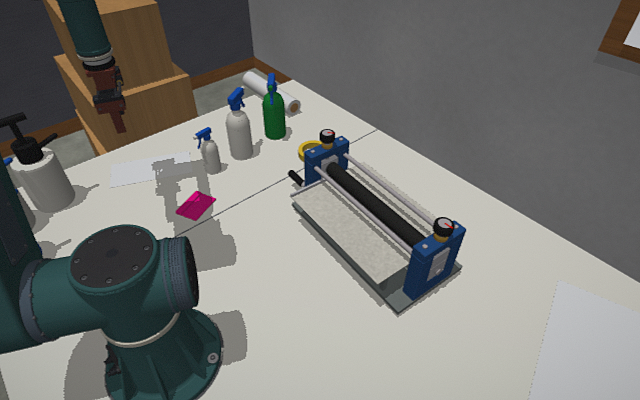

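The top view shows the crank-end screw at about (298,165) and the other one at (431,180). In the side view they are at about (327,136) and (443,228). I'll enlarge these areas next.

```bash
python3 - <<'E'
import cv2,numpy as np
t=cv2.imread("pics/top0.png");s=cv2.imread("pics/side0.png")
f=lambda im,x,y:cv2.resize(im[y:y+30,x:x+40],(400,300),interpolation=cv2.INTER_CUBIC)
cv2.imwrite("pics/c.png",np.vstack([np.hstack([f(t,278,148),f(t,411,166)]),np.hstack([f(s,307,124),f(s,423,214)])]))
E
```

```text
(no output)
```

View pics/c.png

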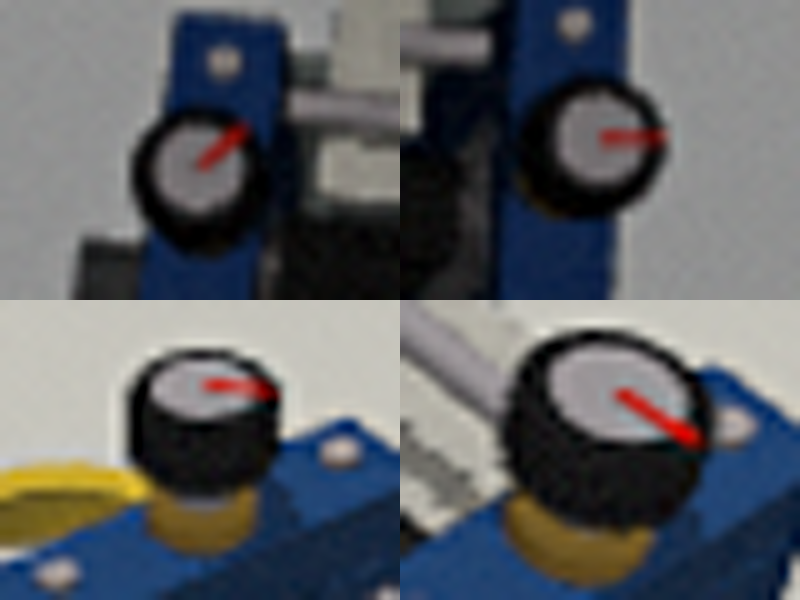

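The crops put the index line of the crank-end screw towards up-right in the top view, with disc centre about (297.9,164.4) and line tip about (302.0,160.4). In the side view the disc centre is about (327.4,132.2) and the tip about (334.0,132.9). The other screw's centre is at (430.8,179.3) top and (444.8,223.2) side.

```bash
cat > h.py <<'E'
from cell import ctrl
import numpy as np
from scipy.spatial.transform import Rotation as R
def ray(n,p):
    c=ctrl.get_calibration(n);d=np.linalg.inv(c["K"])@[p[0],p[1],1];d=c["T"][:3,:3]@(d*[1,-1,-1])
    return c["T"][:3,3],d/np.linalg.norm(d)
def tri(a,b):
    A=0;B=0
    for n,p in(("top",a),("side",b)):
        o,d=ray(n,p);P=np.eye(3)-np.outer(d,d);A=A+P;B=B+P@o
    return np.linalg.solve(A,B)
def onz(n,p,z):
    o,d=ray(n,p);return o+d*(z-o[2])/d[2]
def ang(u,y):  # knob angle of direction u given laminator y axis
    x=np.array([y[1],-y[0]]);return np.arctan2(-(u@y),-(u@x))%(2*np.pi)
E
python3 - <<'E'
from h import *
C=tri((297.85,164.35),(327.35,132.15));O=tri((430.75,179.25),(444.75,223.15));print(C,O,np.linalg.norm(C-O))
z=.2335
Ct=onz("top",(297.85,164.35),z);Cs=onz("side",(327.35,132.15),z);Ot=onz("top",(430.75,179.25),z);Os=onz("side",(444.75,223.15),z)
print(Ct,Cs,Ot,Os)
y=(Ct-Ot)[:2];y/=np.linalg.norm(y);print("yaw",np.arctan2(-y[0],y[1]))
for n,c,t in(("top",Ct,(302.05,160.35)),("side",Cs,(334.05,132.85)),("top",Ot,(436.75,179.15)),("side",Os,(452.55,227.75))):
    print(n,ang((onz(n,t,z)-c)[:2],y))
s=ctrl.get_state();r=R.from_quat(s["tcp_rot"]);print(r.as_matrix().round(3))
E
```

```text
[0.5889284  0.14938445 0.23293569] [ 0.55682188 -0.24884546  0.23117991] 0.39952593396602
[0.58912859 0.14912042 0.2335    ] [0.58793628 0.14891221 0.2335    ] [ 0.55637419 -0.2483996   0.2335    ] [ 0.5543958  -0.24974417  0.2335    ]
yaw -0.08221113265758657
top 2.4751452709292883
side 2.338446655636883
top 1.704423674603793
side 1.7395620877187645
[[-0.943  0.333 -0.001]
 [ 0.333  0.943 -0.001]
 [ 0.    -0.002 -1.   ]]
```

Request:
move_arm(steps=[[87,[0,0,-40],[0,0,0]],[87,[0,0,-40],[0,0,0]],[87,[-36,-18.8,0],[0,0,0]],[87,[-36,-18.8,0],[0,0,0]],[87,[-36,-18.8,0],[0,0,0]],[87,[-36,-18.8,0],[0,0,0]],[87,[-36,-18.8,0],[0,0,0]],[87,[-36,-18.8,0],[0,0,0]],[87,[-36,-18.8,0],[0,0,0]],[87,[-36,-18.8,0],[0,0,0]],[87,[-36,-18.8,0],[0,0,0]],[87,[-36,-18.8,0],[0,0,0]],[87,[-36,-18.8,0],[0,0,0]],[87,[-36,-18.8,0],[0,0,0]],[87,[-36,-18.8,0],[0,0,0]],[87,[-36,-18.8,0],[0,0,0]],[87,[0,0,0],[0,0,-0.14]],[87,[0,0,0],[0,0,-0.14]],[87,[0,0,0],[0,0,-0.14]],[87,[0,0,0],[0,0,0]]])

```text
time_s: 2.1
position: [0.5872, 0.1493, 0.3208]
tcp_rot: [-0.041, 0.999, -0.0, -0.001]
wrist_force: [0.7, -0.2, -0.0]
finger_gap: 0.992
finger_force: 0.0
```

```bash
cat >> h.py <<'E'
def rep(t):
    s=ctrl.get_state();r=R.from_quat(s["tcp_rot"]);print("t",s["time_s"],"p",s["position"].round(4),"tool err mm",(r.inv().apply(np.array(t)-s["position"])*1e3).round(2))
    m=r.as_matrix();print("yaw_x",np.arctan2(m[1,0],m[0,0]),"zax",m[:,2].round(4),"q",s["joint_positions"].round(3),"F",s["wrist_force"].round(2),"M",s["torque"].round(3),"gap",s["finger_gap"]*87.8,s["finger_force"])
E
python3 -c "
from h import *
rep([.5887,.1492,.2218])"
```

```text
t 2.1 p [0.5872 0.1493 0.3208] tool err mm [-1.58 -0.19 98.98]
yaw_x -3.0605278114975536 zax [-1.1e-03 -2.0e-04 -1.0e+00] q [ 0.135  0.309  1.386 -0.     1.448 -1.517] F [ 0.72 -0.16 -0.01] M [ 0.061  0.014 -0.026] gap 87.11774902495553 0.0
```

Request:
move_arm(steps=[[87,[-1.6,-0.2,30],[0,0,0]],[87,[0,0,30],[0,0,0]],[87,[0,0,20],[0,0,0]],[87,[0,0,12],[0,0,0]],[87,[0,0,7],[0,0,0]],[87,[0,0,0],[0,0,0]]])

```text
time_s: 2.7
position: [0.5888, 0.1495, 0.2218]
tcp_rot: [-0.04, 0.999, -0.0, -0.001]
wrist_force: [-0.6, 0.3, -0.6]
finger_gap: 0.988
finger_force: 0.0
```

```bash
python3 - <<'E'
from h import *
import cv2
rep([.5887,.1492,.2218])
s=ctrl.capture("side");t=ctrl.capture("top")
f=lambda im,x,y:cv2.resize(im[y:y+60,x:x+60],(400,400),interpolation=cv2.INTER_CUBIC)
cv2.imwrite("pics/d.png",np.hstack([f(s,297,105),f(t,268,130)])[:,:,::-1])
E
```

```text
t 2.7 p [0.5888 0.1495 0.2218] tool err mm [ 0.12 -0.28  0.03]
yaw_x -3.0625390816237834 zax [-1.1e-03 -2.0e-04 -1.0e+00] q [ 0.135  0.387  1.517 -0.     1.239 -1.515] F [-0.63  0.27 -0.58] M [ 0.017 -0.023 -0.045] gap 86.7235204465788 0.0
```

View pics/d.png

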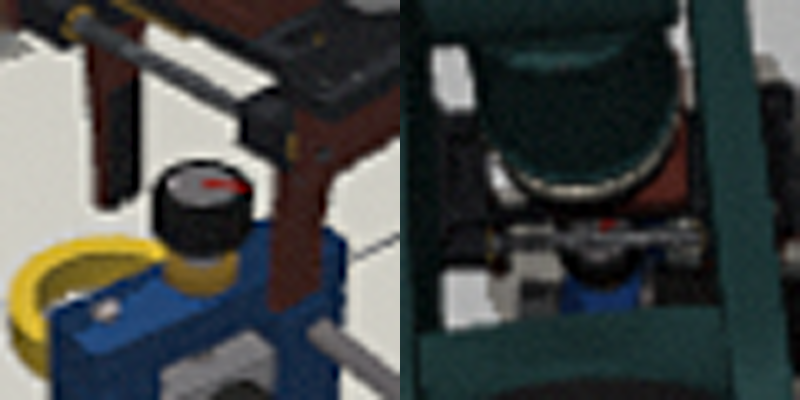

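The side view shows the head between the open fingers, with the index line still visible at about (225,185) in the crop. Next I close gently.

Request:
move_arm(steps=[[30,[0,0,0],[0,0,0]],[30,[0,0,0],[0,0,0]],[30,[0,0,0],[0,0,0]],[30,[0,0,0],[0,0,0]],[30,[0,0,0],[0,0,0]],[30,[0,0,0],[0,0,0]],[30,[0,0,0],[0,0,0]],[30,[0,0,0],[0,0,0]]], grip_force=20)

```text
time_s: 3.6
position: [0.589, 0.1505, 0.2224]
tcp_rot: [-0.04, 0.999, 0.001, -0.0]
wrist_force: [-0.5, 5.5, -0.7]
finger_gap: 0.451
finger_force: 20.0
```

```bash
python3 -c "
from h import *
rep([.5887,.1492,.2218])"
```

```text
t 3.6 p [0.589  0.1505 0.2224] tool err mm [ 0.36 -1.24  0.56]
yaw_x -3.0612716650495684 zax [-1.0e-04  1.6e-03 -1.0e+00] q [ 0.136  0.387  1.516  0.002  1.239 -1.516] F [-0.48  5.52 -0.69] M [0.875 0.086 0.024] gap 39.59743629405543 19.999841017706785
```

Request:
move_arm(steps=[[30,[0,1.2,0],[0,0,0]],[30,[0,0,0],[0,0,0]],[30,[0,0,0.045],[0,0,0.14]],[30,[0,0,0.045],[0,0,0.14]],[30,[0,0,0.045],[0,0,0.14]],[30,[0,0,0.045],[0,0,0.14]],[30,[0,0,0.045],[0,0,0.14]],[30,[0,0,0.045],[0,0,0.14]],[30,[0,0,0.045],[0,0,0.14]],[30,[0,0,0.045],[0,0,0.14]],[30,[0,0,0.045],[0,0,0.14]],[30,[0,0,0.045],[0,0,0.14]],[30,[0,0,0],[0,0,0]],[30,[0,0,0],[0,0,0]]])

```text
time_s: 5.0
position: [0.5884, 0.1498, 0.2219]
tcp_rot: [0.612, 0.791, -0.001, 0.0]
wrist_force: [-2.9, -3.0, 3.5]
finger_gap: 0.449
finger_force: 20.0
```

```bash
python3 - <<'E'
from h import *
import cv2
rep([.5887,.1505,.2218])
s=ctrl.capture("side")
cv2.imwrite("pics/e.png",cv2.resize(s[105:165,297:357],(600,600),interpolation=cv2.INTER_CUBIC)[:,:,::-1])
E
```

```text
t 5.0 p [0.5884 0.1498 0.2219] tool err mm [0.61 0.43 0.07]
yaw_x 1.8252312134964908 zax [-0.0012 -0.0015 -1.    ] q [ 1.360e-01  3.870e-01  1.517e+00 -1.000e-03  1.239e+00 -1.180e-01] F [-2.85 -2.98  3.51] M [-0.481  0.524 -0.107] gap 39.43384894641289 20.00050372327678
```

View pics/e.png

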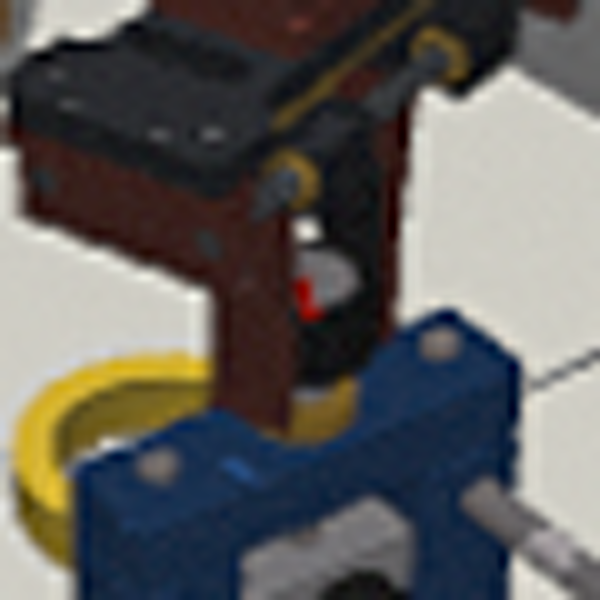

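The index line has followed the grip: its tip is now at about (312,315) in the crop, between the fingers, so there is no gross slip. About 1 rad should remain.

Request:
move_arm(steps=[[30,[-0.4,-0.6,0],[0,0,0]],[30,[0,0,0.045],[0,0,0.14]],[30,[0,0,0.045],[0,0,0.14]],[30,[0,0,0.045],[0,0,0.14]],[30,[0,0,0.045],[0,0,0.14]],[30,[0,0,0.045],[0,0,0.14]]])

```text
time_s: 5.65
position: [0.588, 0.1499, 0.2217]
tcp_rot: [0.848, 0.53, -0.001, 0.0]
wrist_force: [-3.4, -1.1, 4.2]
finger_gap: 0.45
finger_force: 20.0
```

```bash
python3 -c "
from h import *
rep([.5887,.1505,.2218])"
```

```text
t 5.65 p [0.588  0.1499 0.2217] tool err mm [ 0.9   0.39 -0.12]
yaw_x 1.118016348807317 zax [-1.e-03 -6.e-04 -1.e+00] q [ 1.360e-01  3.870e-01  1.518e+00 -1.000e-03  1.238e+00  5.890e-01] F [-3.42 -1.08  4.2 ] M [-0.392  0.691  0.12 ] gap 39.54281571789629 19.994933886628132
```

Request:
move_arm(steps=[[30,[0,0,0.03],[0,0,0.1]]])

```text
time_s: 5.75
position: [0.5879, 0.1499, 0.2216]
tcp_rot: [0.873, 0.488, -0.001, -0.0]
wrist_force: [-4.0, -2.1, 3.9]
finger_gap: 0.45
finger_force: 20.0
```

```bash
python3 -c "
from h import *
rep([.5887,.1505,.2218])"
```

```text
t 5.75 p [0.5879 0.1499 0.2216] tool err mm [ 0.9   0.38 -0.16]
yaw_x 1.0185125262194827 zax [-1.1e-03 -5.0e-04 -1.0e+00] q [ 0.136  0.387  1.518 -0.     1.238  0.689] F [-3.96 -2.11  3.89] M [-0.384  0.71   0.086] gap 39.49515476319644 19.997791354253422
```

Request:
move_arm(steps=[[30,[0,0,0.03],[0,0,0.1]]])

```text
time_s: 5.85
position: [0.5878, 0.1499, 0.2216]
tcp_rot: [0.896, 0.444, -0.001, -0.0]
wrist_force: [-3.6, -1.1, 3.6]
finger_gap: 0.449
finger_force: 20.0
```

```bash
python3 -c "
from h import *
rep([.5887,.1505,.2218])"
```

```text
t 5.85 p [0.5878 0.1499 0.2216] tool err mm [ 0.98  0.37 -0.21]
yaw_x 0.9196274331925935 zax [-1.3e-03 -5.0e-04 -1.0e+00] q [ 0.136  0.387  1.518 -0.     1.238  0.787] F [-3.6  -1.11  3.58] M [-0.286  0.806  0.136] gap 39.44605219814152 19.997381564753596
```

Request:
move_arm(steps=[[30,[0,0,0.02],[0,0,0.06]]])

```text
time_s: 5.95
position: [0.5878, 0.1499, 0.2216]
tcp_rot: [0.909, 0.417, -0.001, -0.0]
wrist_force: [-4.2, -1.8, 4.0]
finger_gap: 0.453
finger_force: 20.0
```

```bash
python3 -c "
from h import *
rep([.5887,.1505,.2218])"
```

```text
t 5.95 p [0.5878 0.1499 0.2216] tool err mm [ 1.01  0.31 -0.22]
yaw_x 0.8601269568688406 zax [-1.3e-03 -5.0e-04 -1.0e+00] q [ 0.136  0.387  1.519 -0.     1.238  0.847] F [-4.16 -1.77  4.04] M [-0.323  0.747  0.164] gap 39.76382049660042 19.999427706061397
```

Request:
move_arm(steps=[[30,[0,0,0.02],[0,0,0.06]]])

```text
time_s: 6.05
position: [0.5878, 0.15, 0.2216]
tcp_rot: [0.921, 0.39, -0.001, -0.0]
wrist_force: [-3.7, -1.5, 4.8]
finger_gap: 0.452
finger_force: 20.0
```

```bash
python3 -c "
from h import *
rep([.5887,.1505,.2218])"
```

```text
t 6.05 p [0.5878 0.15   0.2216] tool err mm [ 1.02  0.31 -0.23]
yaw_x 0.8012737107895558 zax [-1.3e-03 -4.0e-04 -1.0e+00] q [ 0.136  0.387  1.519 -0.     1.238  0.906] F [-3.67 -1.52  4.77] M [-0.231  0.816  0.079] gap 39.676350349820154 20.00530409772182
```

Request:
move_arm(steps=[[30,[0,0,0.02],[0,0,0.06]]])

```text
time_s: 6.15
position: [0.588, 0.1502, 0.2216]
tcp_rot: [0.932, 0.363, -0.0, -0.0]
wrist_force: [-2.1, 0.7, 2.7]
finger_gap: 0.447
finger_force: 20.0
```

```bash
python3 -c "
from h import *
rep([.5887,.1505,.2218])"
```

```text
t 6.15 p [0.588  0.1502 0.2216] tool err mm [ 0.68  0.28 -0.24]
yaw_x 0.7421178615544557 zax [-7.e-04 -0.e+00 -1.e+00] q [0.136 0.387 1.518 0.    1.237 0.965] F [-2.12  0.68  2.73] M [0.033 0.565 0.69 ] gap 39.28086600027044 20.018730975862127
```

Request:
move_arm(steps=[[30,[0,0,0],[0,0,0]],[30,[0,0,0],[0,0,0.03]],[30,[0,0,0],[0,0,0]]])

```text
time_s: 6.45
position: [0.5884, 0.1506, 0.2216]
tcp_rot: [0.937, 0.35, 0.0, -0.0]
wrist_force: [-3.1, 1.0, 2.3]
finger_gap: 0.45
finger_force: 20.0
```

```bash
python3 - <<'E'
from h import *
import cv2
rep([.5887,.1505,.2218])
s=ctrl.capture("side")
cv2.imwrite("pics/f.png",cv2.resize(s[115:150,307:347],(800,700)[:1]+(600,),interpolation=cv2.INTER_CUBIC)[:,:,::-1])
E
```

```text
t 6.45 p [0.5884 0.1506 0.2216] tool err mm [ 0.19  0.27 -0.23]
yaw_x 0.7143479653326178 zax [-1.e-04  6.e-04 -1.e+00] q [1.370e-01 3.870e-01 1.518e+00 1.000e-03 1.237e+00 9.930e-01] F [-3.14  1.01  2.28] M [0.099 0.572 0.439] gap 39.50325150612197 20.000374235096388
```

View pics/f.png

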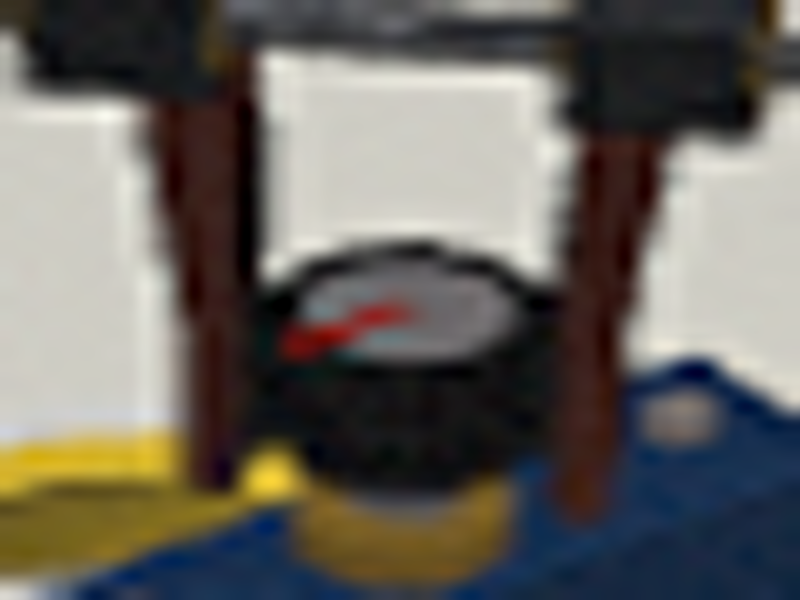

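The index line now runs from the disc centre (405,310) to (288,348) in the crop, towards the laminator's -x. Together with the torque jump (0.1 to 0.69 N m), this shows the screw is seated. I'll grip firmer and back off 1.57 rad.

Request:
move_arm(steps=[[30,[0,0,0],[0,0,0]],[30,[0,0,-0.045],[0,0,-0.14]],[30,[0,0,-0.045],[0,0,-0.14]],[30,[0,0,-0.045],[0,0,-0.14]],[30,[0,0,-0.045],[0,0,-0.14]],[30,[0,0,-0.045],[0,0,-0.14]],[30,[0,0,-0.045],[0,0,-0.14]],[30,[0,0,-0.045],[0,0,-0.14]],[30,[0,0,-0.045],[0,0,-0.14]],[30,[0,0,-0.045],[0,0,-0.14]],[30,[0,0,-0.045],[0,0,-0.14]],[30,[0,0,-0.045],[0,0,-0.14]],[30,[0,0,-0.01],[0,0,-0.03]],[30,[0,0,0],[0,0,0]],[30,[0,0,0],[0,0,0]]], grip_force=35)

```text
time_s: 8.0
position: [0.5882, 0.1506, 0.2221]
tcp_rot: [0.417, 0.909, 0.0, -0.0]
wrist_force: [-4.7, 2.7, 4.3]
finger_gap: 0.449
finger_force: 35.0
```

```bash
python3 - <<'E'
from h import *
import cv2
rep([.5887,.1505,.2218])
y=np.array([.0821,.9966]);z=.233
a=lambda c,t:ang((onz("side",t,z)-onz("side",c,z))[:2],y)
print("seated by eye",a((326.75,132.6),(320.9,134.8)))
s=ctrl.capture("side")
cv2.imwrite("pics/g.png",cv2.resize(s[115:145,307:347],(800,600),interpolation=cv2.INTER_CUBIC)[:,:,::-1])
for q in (0,1.4,1.57,1.75): # predicted tip for angle
    C=onz("side",(326.9,132.5),z);x=np.array([y[1],-y[0]]);u=-np.cos(q)*x-np.sin(q)*y;P=C+.018*np.r_[u,0]
    c=ctrl.get_calibration("side");p=np.linalg.inv(c["T"])@np.r_[P,1];p=c["K"]@(p[:3]*[1,-1,-1]);p=p[:2]/p[2];print(q,((p-[307,115]+.5)*20).round())
E
```

```text
t 8.0 p [0.5882 0.1506 0.2221] tool err mm [-0.35  0.33  0.28]
yaw_x 2.2811036873677746 zax [-5.e-04  7.e-04 -1.e+00] q [ 1.360e-01  3.860e-01  1.518e+00  1.000e-03  1.238e+00 -5.740e-01] F [-4.7   2.73  4.3 ] M [0.415 0.737 0.107] gap 39.41819839839304 35.00066708656959
seated by eye 6.236190460609605
0 [297. 406.]
1.4 [472. 432.]
1.57 [491. 425.]
1.75 [510. 415.]
```

View pics/g.png

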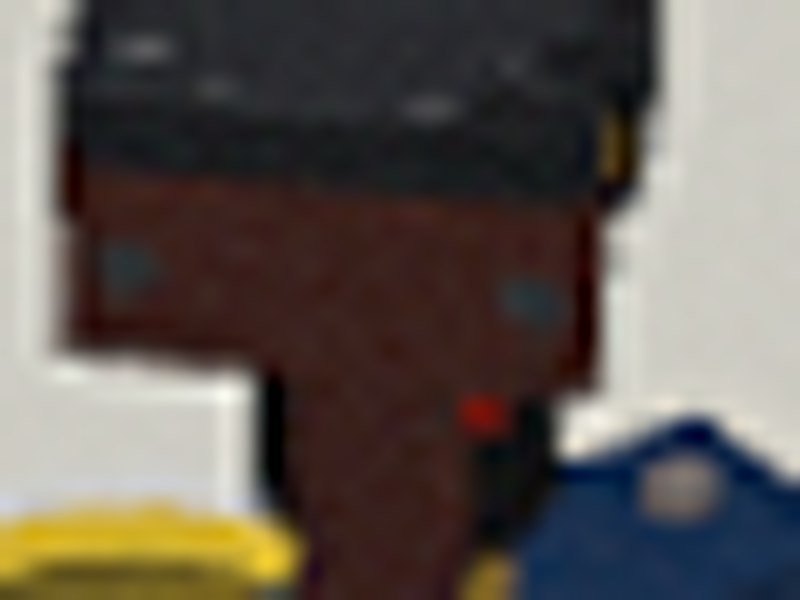

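The visible line tip, about (487,415) in the crop, agrees with the predicted quarter turn at about (491,425). The measured wrist turn since seating is 1.567 rad. I'll add a small trim for pad wind-up, let it settle and hand in.

Request:
move_arm(steps=[[30,[0,0,0],[0,0,-0.02]],[30,[0,0,0],[0,0,0]],[30,[0,0,0],[0,0,0]],[30,[0,0,0],[0,0,0]]])

```text
time_s: 8.45
position: [0.5882, 0.1506, 0.2221]
tcp_rot: [0.408, 0.913, 0.0, -0.0]
wrist_force: [-4.9, 3.4, 3.1]
finger_gap: 0.45
finger_force: 35.0
```

```bash
python3 -c "
from h import *
rep([.5887,.1505,.2218]);print(ctrl.sign_off())"
```

```text
t 8.45 p [0.5882 0.1506 0.2221] tool err mm [-0.39  0.34  0.28]
yaw_x 2.3010432459310315 zax [-5.e-04  7.e-04 -1.e+00] q [ 1.360e-01  3.860e-01  1.518e+00  1.000e-03  1.238e+00 -5.940e-01] F [-4.93  3.44  3.06] M [0.409 0.781 0.046] gap 39.49793320358777 35.0008108781185
the job is handed in; nothing more can be done
None
```

I turned the crank-end thumbscrew clockwise until it seated, then backed it off a quarter turn (1.59 rad measured at the wrist, including a 0.02 rad allowance for pad wind-up), and handed the job in at 8.45 s with the gripper still holding it at 35 N; I did not touch anything else.

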